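# Load a test panel and set the microscope focus to its index

## Robot

A 7-joint arm with a two-finger parallel gripper is mounted at the origin on the work surface. World frame = base frame: x ahead of the robot, y to its left, z up, the work surface at z = 0. Lengths are in m, angles in rad, forces in N, time in s.
With the tool pointing down it reaches from about 0.425 to 0.825 m from the base axis. Payload 3.6 kg.
Tool frame: the origin (TCP) lies between the finger pads, 19 mm behind the fingertips; this is the grasp point; z points along the fingers, y is the line along which they close (so a half turn about z gives the same grasp; the last joint's range is limited). The gripper opens to 85 mm and grips with 20 to 120 N. Pads are 22 mm wide; open, the fingers measure 114 mm over their backs; the gripper's body (76 mm by 85 mm) begins 54 mm behind the grasp point. The pads swing forward as they close: fully open they stand 13 mm farther back than shut.
Start: joints at [1.109, 0.615, -0.013, 1.423, 0.008, 1.103, -0.04], TCP at [0.274, -0.589, 0.25] pointing down, gripper open.
Joint ranges: [-3.12, 3.12], [-0.3, 2.06], [-1.34, 1.32], [0.26, 2.42], [-1.36, 4.5], [0.01, 1.98], [-2.84, 2.84]. Speed limits (rad/s): [2.79, 2.79, 3.14, 3.14, 3.14, 3.14, 3.14].

## Interface

Orientations are given as a unit quaternion [w, x, y, z].
In Python, from plant import status, imaging, env gives the robot as it stands.
- The arm moves only by the tool step_arm, never from a script. Its argument "increments" is a list of rows, each a list of 7 numbers: the turn, a rotation vector about the tool's x, y, z in units of 6 degrees (1.0 is 6 degrees), then the shift along the tool's x, y, z in units of 40 mm (1.0 is 40 mm), then the opening, from -1 (shut) to 1 (fully open). A call has 1 to 5 rows; each row is the pose to reach, as a shift and turn from the pose commanded when the call began, along the tool's axes at that moment; what a row does not reach only later rows make up. A row lasts 1/12 s, in which the tool goes at most 41.7 mm and 7.16 degrees, less where a joint would pass 70% of its speed; a pose out of reach is approached as far as the arm can. A call with a gripper value outside its range is refused whole. The fingers move at their own pace and stop on an object; the grip force is fixed at half the most. Time passes only in rows, so rows that repeat a pose let the fingers close. It gives the time, the measured TCP pose, the force, the opening and the grip force at its end, in the units of the state.
- status.read_state(): the state, without advancing time (a new reading comes with each control period).
- imaging.capture(name): name is "scene" or "top"; returns a dict with "color" (480x640x3 uint8, red, green, blue), "fx", "fy", "cx", "cy" (pixels), "k1" (the pictures are not rectified: a ray, as slopes to the right and down, at radius r is drawn at 1 + k1 r^2 times it, then the intrinsics apply), "world_to_cam" (4x4, takes a point from world to camera coordinates). Camera axes: x right, y down, z forward; pixel columns grow to the right and rows downward; lengths in m; the calibration is good to about 2 mm. A picture is of the moment at which its call begins. There is no depth.
- env.finish_job(): hands the job in; it is judged then, once.
Trained networks look in a picture, given as the dict that the camera call returned (one of the last four; its "shot" number tells which), for a name from the list of things; names that differ only in an ending like _2 or _b are one class to them, and where a whole thing is asked for, a point or a joint stands for the part that bears it (a point fixed in the world has none). Each returns a list of dicts, best first, with "p" (0 to 1); they miss things now and then, are a little off and sometimes report something else, mostly with a low value. They report only what shows in the picture. A call takes as long as a camera call. They do not tell look-alikes from the thing itself.
- imaging.look_for(picture, thing): "point" ([x, y, z] in m, in world coordinates, good to about 4 mm: the middle of the surface that is visible of it).
- imaging.trace(picture, thing): "mask" (480x640 bool, what is visible of it).
The state is a dict: "time_s": time; "qpos": joint angles; "qvel": joint speeds; "tau": joint torques, N m; "position": TCP position; "orientation": TCP orientation; "ft_force": force on the tool from outside, world axes, zero at the start; "moment": the same for the moment, N m; "grip_width": finger opening in m; "grasp_force": force on a finger pad.
Only numpy, scipy, OpenCV 4.12 (cv2) and the standard library are available. Lean on these libraries where they do the work, as an engineer would, in place of code of your own. Each camera call takes 0.05 s, during which the arm holds its last target. There are 200 camera calls.

## Task

Take only the top panel off the stack, lay it flat on the microscope's stage, lengthwise and centred, and push its end home flush against the steel fence. Then turn the big focus knob on the sloping console until its pointer stands exactly opposite the tooth of the index ring; do not shift the ring. Leave the other two panels and everything else on the bench where they are.

Things in the scene. Friction and masses are not known exactly. Their poses are not given: they have to be found in the camera images.
- panel_top: uppermost of three identical flat aluminium panels stacked on the stack block; each is 100 (x) x 60 (y) x 8 (z) mm, 0.09 to 0.17 kg; origin at the centre of its underside, z up. The same either way round. To take one panel alone the fingertips must reach less than 8 mm below its top face
- stack_block: black rubber block 120 x 80 x 25 mm under the stack, fixed; origin under its centre
- panel_mid: the panel beneath it, same size and origin; stays in the stack (its edges may be out of line with the top panel by about 3 mm)
- panel_low: the lowest panel, same size and origin; stays in the stack
- stage_home (a point): point on the microscope's flat white stage where the centre of the panel's underside belongs; x points to the fence, y along it, z up. The fence is a steel bar standing 14 mm above the stage, 110 mm long, 8 mm thick, its near face 50 mm from this point in +x; the stage is clear for 80 mm in -x and 80 mm to either side
- microscope: white base 220 x 160 x 30 mm fixed to the bench, origin under its centre, same axes as stage_home, which lies 30 mm to -x of the origin. Beyond the fence a tube 40 to 52 mm thick leans at 45 degrees, pointing at stage_home; its lower end is 106 mm in +x of and 106 mm above stage_home, the camera box on its other end about 220 mm in +x and up
- knob_grip (a point): point on the axis of the round black focus knob, 40 mm out from the console's face: a good TCP place for gripping it. z points out of the face along the knob's axis; x points to the pointer and turns with the knob. The knob is a fluted cylinder 56 mm across, reaching from 9 to 47 mm out from the face, on a skirt disc 104 mm across (top 9 mm from the face)
- console: fixed grey box 156 x 152 x 40 mm tilted on a foot, the dial (138 mm across) at the centre of its face, 82 mm above the table. The face slopes down to the console's -x side (towards the robot): its normal, the knob's axis, leans 28 degrees from vertical. Origin on the table right under the dial's centre
- focus_knob (a joint): angle of the knob, rad, positive counter-clockwise as seen looking down at the face; 0 when the pointer points up the slope; stops at -2.6 and 2.6. Stiff (about 0.12 N m), stays where it is left
- index_ring (a joint): angle at which the index ring's tooth stands, same zero and sense as focus_knob: the pointer is opposite the tooth when the two values are equal. Clamped: it resists about 3 N m; it is always 1.5 to 2.9 rad counter-clockwise of the knob's start, more than one comfortable turn of the wrist
- knob_pointer (a point): tip of the knob's pointer, a raised aluminium bar (5 mm wide, top 13 mm from the face) along a radius of the skirt, 56 mm from the axis; x points outward along that radius, z out of the face
- index_mark (a point): inner tip of the index ring's tooth, a raised aluminium block 5 mm wide (top 12 mm from the face) at the rim of the dial, 56 mm from the axis; x points outward, z out of the face; coincides with knob_pointer when set
- solder_spool: bystander: grey solder spool, 60 mm across, 36 mm high, standing on its flange; leave alone; origin at its underside's centre
- screwdriver: bystander: screwdriver 170 mm long lying on the table; leave alone
- flux_bottle: bystander: small bottle, 44 mm across, 100 mm high; leave alone; origin at its underside's centre
There are look-alikes about, which are no part of the job. What is shaped like the panel_top but red is not meant. What is shaped like the console but red is not meant.

How it is judged:
On the way, in this order (a step that is already met when the one before it is completed fails the run):
1. the panel lies home on the stage against the fence, let go (x of panel_top in the frame of stage_home between -0.003 and 0.003 m and y of panel_top in the frame of stage_home between -0.012 and 0.012 m and z of panel_top in the frame of stage_home between -0.0025 and 0.0025 m and angle between the x axis of panel_top and the x axis of stage_home, either way round below 0.06 rad and angle between panel_top's own z axis and vertical below 0.05 rad and linear speed of panel_top below 0.02 m/s and contact force between the fingers and panel_top below 0.1 N), for 0.2 s.
2. the knob's pointer stands opposite the tooth (distance between knob_pointer and index_mark below 0.004 m), for 0.2 s.
At the end, for the whole second after the job is handed in: The top panel lies flat at rest on the stage, its end against the fence (within 3 mm of home along x, 12 mm sideways, 0.06 rad of square) and the pointer's tip is within 4 mm (about 4 degrees) of the tooth's tip, the knob still. The panel is home before the knob is set (x of panel_top in the frame of stage_home between -0.003 and 0.003 m and y of panel_top in the frame of stage_home between -0.012 and 0.012 m and z of panel_top in the frame of stage_home between -0.0025 and 0.0025 m and angle between the x axis of panel_top and the x axis of stage_home, either way round below 0.06 rad and angle between panel_top's own z axis and vertical below 0.05 rad and linear speed of panel_top below 0.02 m/s and distance between knob_pointer and index_mark below 0.004 m and velocity of joint focus_knob between -0.05 and 0.05 rad/s); the robot touches nothing.
It fails at once if another panel of the stack is shifted by more than 15 mm (distance of any of panel_mid, panel_low from where it was at the start of the episode above 0.015 m).
It fails at once if the index ring is shifted (distance of index_mark from where it was at the start of the episode above 0.003 m).
It fails at once if a bystander is moved by more than 30 mm (distance of any of solder_spool, screwdriver, flux_bottle from where it was at the start of the episode above 0.03 m).
It also fails if it takes over 67 s, if anything falls off the work surface, if the arm or the gripper's body presses on something with over 40 N, if the wrist force passes 120 N, or if a joint passes its speed limit or range.

## Working session

There is one attempt and no reset: what is moved stays moved. The work goes in short steps, Python scripts to look and compute and a tool call to move; the robot and the scene stay as the last step left them, time stands still between calls to the robot, and variables do not carry over. Pictures are saved under pics/ and viewed, at most 10 in all, crops included, and the job is handed in when it is done.

Besides the shell and the picture viewer there is one more tool, called after "Emit:" as a command line: name --pt "numbers of a row" for each row, then --argument value for the rest. step_arm: Moves the arm, as the interface text tells. Its arguments: {"type":"object","properties":{"increments":{"type":"array","items":{"type":"array","items":{"type":"number"}}}},"required":["increments"]}

```bash
ls; mkdir -p pics; cat > h.py <<'E'
import numpy as np, cv2
from plant import status, imaging, env
def snap(n,f=None):
    p=imaging.capture(n)
    if f: cv2.imwrite('pics/'+f,p['color'][:,:,::-1])
    return p
def K(p): return np.array([[p['fx'],0,p['cx']],[0,p['fy'],p['cy']],[0,0,1.]])
def dist(p): return np.array([p['k1'],0,0,0.])
def proj(p,X):
    T=np.array(p['world_to_cam']); r=cv2.Rodrigues(T[:3,:3])[0]
    return cv2.projectPoints(np.array(X,float).reshape(-1,1,3),r,T[:3,3],K(p),dist(p))[0].reshape(-1,2)
def ray(p,uv):
    T=np.array(p['world_to_cam']); q=cv2.undistortPoints(np.array(uv,float).reshape(-1,1,2),K(p),dist(p)).reshape(-1,2)
    d=np.c_[q,np.ones(len(q))]@T[:3,:3]; return -T[:3,:3].T@T[:3,3], d/np.linalg.norm(d,axis=1)[:,None]
def onz(p,uv,z):
    c,d=ray(p,uv); return c+d*((z-c[2])/d[:,2])[:,None]
def tri(pa,ua,pb,ub):
    ca,da=ray(pa,ua); cb,db=ray(pb,ub); out=[]
    for a,b in zip(da,db):
        s=np.linalg.lstsq(np.c_[a,-b],cb-ca,rcond=None)[0]; A=ca+s[0]*a;B=cb+s[1]*b
        out.append(np.r_[(A+B)/2,np.linalg.norm(A-B)])
    return np.array(out)
E
python3 - <<'E'
from h import *
a=snap('scene','s1.png'); b=snap('top','t1.png')
for n,p in (('scene',a),('top',b)):
    print(n,p['fx'],p['k1'],np.round(-np.array(p['world_to_cam'])[:3,:3].T@np.array(p['world_to_cam'])[:3,3],3))
    for t in ['panel_top','stack_block','panel_mid','microscope','console','knob_grip','knob_pointer','index_mark','solder_spool','screwdriver','flux_bottle']:
        print(t,[(np.round(r['point'],3).tolist(),round(r['p'],2),proj(p,r['point'])[0].round().tolist()) for r in imaging.look_for(p,t)][:3])
print(status.read_state())
E
```

```text
pics
scene 450.1841313499357 -0.06261593867021387 [0.908 0.854 0.756]
panel_top [([0.601, 0.278, 0.048], 0.9, [308.0, 335.0]), ([0.643, 0.414, 0.01], 0.67, [325.0, 403.0])]
stack_block [([0.628, 0.313, 0.019], 0.89, [306.0, 361.0]), ([0.602, 0.279, 0.048], 0.32, [308.0, 336.0])]
panel_mid [([0.623, 0.309, 0.041], 0.52, [307.0, 351.0])]
microscope [([0.638, 0.052, 0.03], 0.81, [248.0, 288.0])]
console [([0.245, -0.304, 0.07], 0.62, [312.0, 175.0]), ([0.596, -0.248, 0.094], 0.56, [217.0, 207.0])]
knob_grip [([0.219, -0.321, 0.114], 0.86, [316.0, 159.0]), ([0.59, -0.252, 0.107], 0.58, [217.0, 202.0])]
knob_pointer [([0.22, -0.323, 0.107], 0.67, [316.0, 161.0]), ([0.595, -0.258, 0.109], 0.58, [215.0, 201.0])]
index_mark [([0.243, -0.305, 0.098], 0.6, [312.0, 167.0]), ([0.615, -0.244, 0.099], 0.53, [211.0, 208.0])]
solder_spool [([0.369, 0.137, 0.034], 0.92, [359.0, 267.0])]
screwdriver [([0.439, 0.295, 0.017], 0.92, [374.0, 320.0])]
flux_bottle [([0.382, -0.219, 0.053], 0.92, [288.0, 202.0])]
top 559.5125575413879 0.03335315734032027 [0.296 0.046 1.43 ]
panel_top [([0.601, 0.277, 0.052],
[... 938 characters left out ...]
735,  0.61486924, -0.01262497,  1.42338641,  0.00806587,
        1.10340538, -0.04039817]), 'qvel': array([-1.12976375e-03, -3.05676701e-05,  4.60547078e-04, -5.07500852e-04,
        1.64024494e-03, -8.76455330e-04, -1.72520118e-03]), 'tau': array([ 1.21653505e-05, -4.69115353e+01,  2.59064790e-01, -1.71341890e+01,
        1.00813192e-02,  1.75296427e-03,  2.91057333e-06]), 'position': array([ 0.2744186 , -0.58920628,  0.25002164]), 'orientation': array([-1.88928090e-05,  9.76348387e-01,  2.16203203e-01,  3.73639174e-05]), 'ft_force': array([-0.57106912,  0.38661064,  0.42791933]), 'moment': array([-0.04010637, -0.00624457, -0.01363938]), 'grasp_force': 0.0, 'grip_width': 0.0854123847171605}
```

View pics/t1.png

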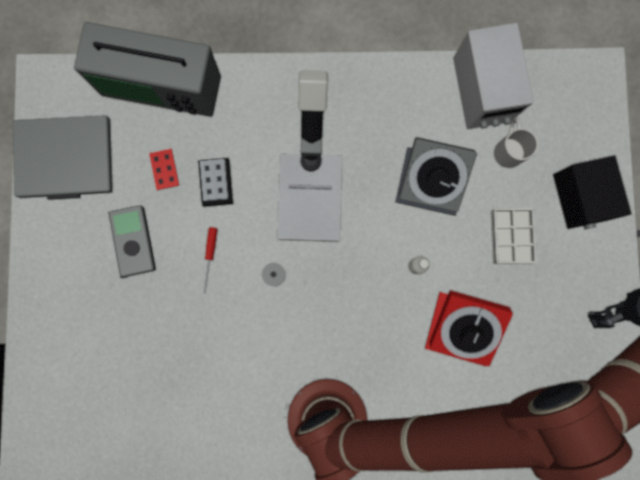

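View pics/s1.png

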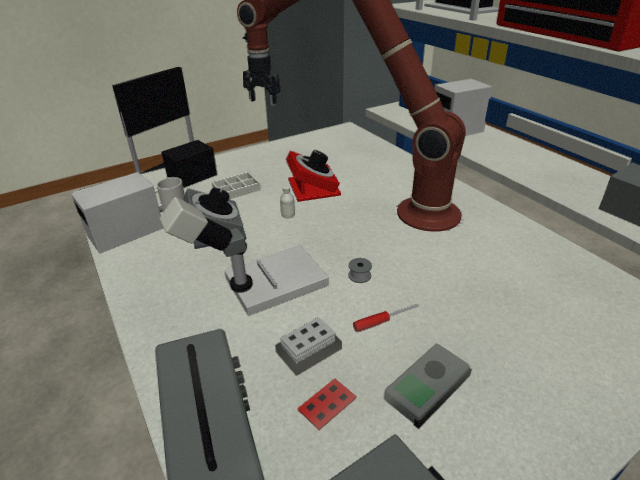

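Candidates for the panel are the grey one at (214,178) in the top view and (308,335) in the scene view, and the red one at (164,169), which is not meant. The consoles are the grey one at (437,176) and the red one at (470,328), also not meant. I choose the grey ones and check them in a close crop.

```bash
cat > m.py <<'E'
from h import *
def rect(m):
    m=m.astype(np.uint8); n,l,s,c=cv2.connectedComponentsWithStats(m); k=1+np.argmax(s[1:,4])
    c=cv2.findContours((l==k).astype(np.uint8),cv2.RETR_EXTERNAL,cv2.CHAIN_APPROX_NONE)[0][0]
    return cv2.boxPoints(cv2.minAreaRect(c)),c
E
python3 - <<'E'
from m import *
b=snap('top'); a=snap('scene')
np.savez('p.npz',t=b['color'],s=a['color'])
import pickle; pickle.dump((a,b),open('p.pkl','wb'))
for t in ['panel_top','stack_block','microscope']:
    for n,p in(('top',b),('scene',a)):
        for r in imaging.trace(p,t)[:2]:
            box,c=rect(r['mask']); print(t,n,round(r['p'],2),r['mask'].sum(),box.round(1).tolist(),cv2.convexHull(c).shape)
def crop(p,x,y,w,h,s): return cv2.resize(p['color'][y:y+h,x:x+w,::-1],(w*s,h*s),interpolation=cv2.INTER_CUBIC)
A=crop(b,190,150,50,65,6);B=crop(b,395,130,85,90,6)[:, :500]
C=crop(a,265,305,100,75,4)
im=np.zeros((600,800,3),np.uint8); im[:390,:300]=A; im[:540,300:800]=B; im[390:600,:300]=C[30:240,50:350]
cv2.imwrite('pics/c1.png',im)
E
```

```text
panel_top top 0.93 942 [[199.0, 160.8000030517578], [223.1999969482422, 158.39999389648438], [227.1999969482422, 197.60000610351562], [202.89999389648438, 200.0]] (16, 1, 2)
panel_top top 0.65 912 [[148.0, 152.3000030517578], [171.5, 147.5], [179.3000030517578, 185.3000030517578], [155.6999969482422, 190.1999969482422]] (15, 1, 2)
panel_top scene 0.86 1126 [[279.29998779296875, 337.8999938964844], [323.6000061035156, 313.29998779296875], [335.70001220703125, 335.1000061035156], [291.3999938964844, 359.79998779296875]] (17, 1, 2)
panel_top scene 0.63 1532 [[296.3999938964844, 408.29998779296875], [335.3999938964844, 373.79998779296875], [356.5, 397.70001220703125], [317.3999938964844, 432.1000061035156]] (17, 1, 2)
stack_block top 0.68 537 [[197.0, 159.39999389648438], [229.0, 156.60000610351562], [233.3000030517578, 204.89999389648438], [201.1999969482422, 207.6999969482422]] (12, 1, 2)
stack_block scene 0.9 746 [[274.5, 344.29998779296875], [340.5, 337.3999938964844], [343.70001220703125, 368.29998779296875], [277.70001220703125, 375.1000061035156]] (14, 1, 2)
microscope top 0.72 7541 [[275.20001220703125, 239.3000030517578], [282.0, 69.0], [346.0, 71.5999984741211], [339.20001220703125, 241.89999389648438]] (20, 1, 2)
microscope top 0.55 932 [[199.39999389648438, 160.6999969482422], [223.39999389648438, 158.60000610351562], [226.89999389648438, 197.89999389648438], [202.89999389648438, 200.0]] (14, 1, 2)
microscope scene 0.84 6720 [[153.39999389648438, 218.3000030517578], [213.89999389648438, 158.60000610351562], [332.3999938964844, 278.70001220703125], [272.0, 338.29998779296875]] (23, 1, 2)
```

View pics/c1.png

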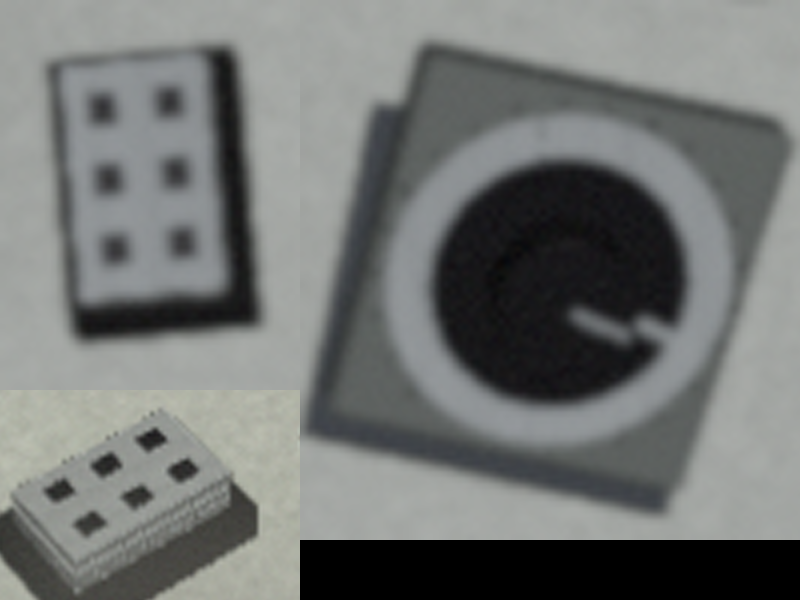

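The crop shows the grey panel with six dark squares, crop about (145,180), standing on dark lower layers. The grey console has a bar on the knob and a light block at crop (600–670,325). I'll fit the poses next and rectify the dial.

```bash
cat > f.py <<'E'
from m import *
import pickle
from scipy.optimize import least_squares
a,b=pickle.load(open('p.pkl','rb'))
def yawfit(p,uv,z,L,W):
    # fit x,y,yaw of rectangle LxW at height z to image corners (any order)
    P=onz(p,uv,z)[:,:2]; c=P.mean(0); e=[P[(i+1)%4]-P[i] for i in range(4)]
    l=[np.linalg.norm(v) for v in e]; k=0 if l[0]+l[2]>l[1]+l[3] else 1
    v=e[k]-e[(k+2)%4]; y=np.arctan2(v[1],v[0]); y=(y+np.pi/2)%np.pi-np.pi/2
    return c,y,np.round(l,4)
if __name__=='__main__':
    pt=[[199,160.8],[223.2,158.4],[227.2,197.6],[202.9,200]]
    print('panel',yawfit(b,pt,.049,.1,.06))
    ma=[[265+d[0]/4+12.5,305+(d[1]-390+30)/4] for d in [(10,492),(160,408),(232,470),(80,562)]]
    pb=[[190+d[0]/6,150+d[1]/6] for d in [(72,303),(52,62),(210,55),(230,295)]]
    print('crop top',yawfit(b,pb,.049,.1,.06)); 
    print('tri centre',tri(b,[np.mean(pb,0)],a,[np.mean(ma,0)]))
    print('scene corners',yawfit(a,ma,.049,.1,.06))
    # dial
    def console(q,pts):
        x,y,s=q; n=np.array([-np.sin(np.radians(28))*np.cos(s),-np.sin(np.radians(28))*np.sin(s),np.cos(np.radians(28))])
        ey=np.array([-np.sin(s),np.cos(s),0]); ex=np.cross(ey,n)
        return np.array([x,y,.082])+pts@np.array([ex,ey,n])
    F=np.array([[.078,.076,0],[.078,-.076,0],[-.078,-.076,0],[-.078,.076,0]])
    ob=np.array([[395+(d[0]-300)/6,130+d[1]/6] for d in [(426,42),(792,132),(668,492),(328,408)]])
    r=least_squares(lambda q:(proj(b,console(q,F))-ob).ravel(),[.59,-.27,-.25]); print('console',r.x,r.fun.round(1))
    q=r.x; np.save('con.npy',q)
    out=[]
    for p in (b,a):
        g=np.linspace(.08,-.08,400); X,Y=np.meshgrid(g,g,indexing='ij') # up = +x slope, left=+y
        uv=proj(p,console(q,np.c_[X.ravel(),Y.ravel(),np.full(X.size,.010)])).astype(np.float32).reshape(400,400,2)
        im=cv2.remap(p['color'][:,:,::-1],uv[...,0],uv[...,1],cv2.INTER_CUBIC)
        im=np.clip(im.astype(float)*1.5,0,255).astype(np.uint8)
        for R in (52,56,69): cv2.circle(im,(200,200),int(R/.4),(0,0,255),1)
        out.append(im)
    o=np.hstack(out); bot=np.zeros((200,800,3),np.uint8)
    bot[:,:400]=cv2.resize(b['color'][140:240,265:355,::-1],(400,200*100//100))[:200]; 
    cv2.imwrite('pics/d1.png',np.vstack([o,bot]))
E
python3 f.py
```

```text
panel (array([0.59750746, 0.2780492 ]), np.float64(0.10116924962496165), array([0.0608, 0.1003, 0.0607, 0.1002]))
crop top (array([0.59599905, 0.27698241]), np.float64(0.08402547960918727), array([0.1025, 0.0659, 0.1021, 0.0655]))
tri centre [[0.59877038 0.27678521 0.0436464  0.00415323]]
scene corners (array([0.60161326, 0.27915332]), np.float64(0.10971957726925075), array([0.0981, 0.06  , 0.0984, 0.0607]))
console [ 0.59304424 -0.27525287 -0.25089822] [-0.3  0.2  0.9 -0.2  1.   0.  -1.7 -0.1]
```

View pics/d1.png

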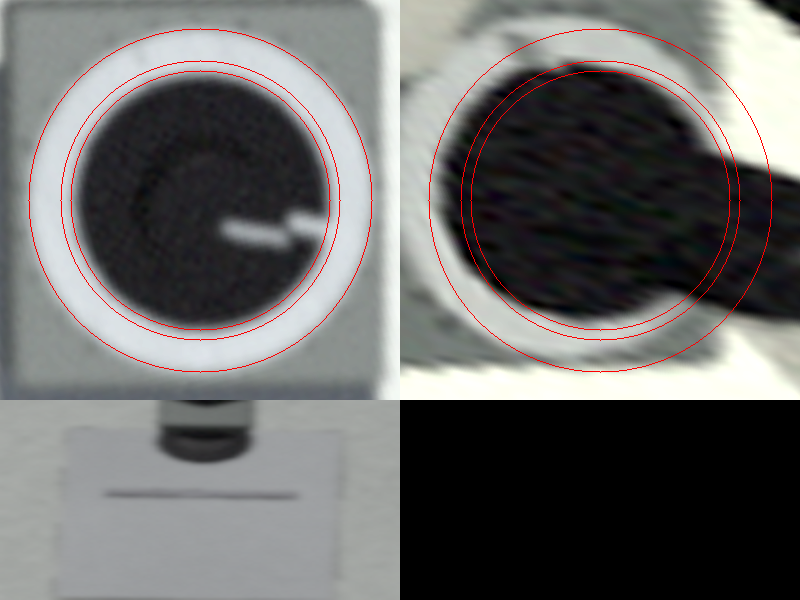

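The dial fits. The bar at rectified (290–325,218–230) is the pointer, at about −1.78 rad. The tooth is pale on the pale ring, with a faint mark near (150,45), so I'll unwrap the ring. I also measure the stage edges and the fence line at top-view v≈187.

```bash
cat > g.py <<'E'
from f import *
def console(q,pts):
    x,y,s=q[:3]; z=.082; t=np.radians(28)
    n=np.array([-np.sin(t)*np.cos(s),-np.sin(t)*np.sin(s),np.cos(t)])
    ey=np.array([-np.sin(s),np.cos(s),0]); ex=np.cross(ey,n)
    return np.array([x,y,z])+np.asarray(pts)@np.array([ex,ey,n])
def polar(p,q,h,sh=(0,0)):
    th=np.linspace(-np.pi,np.pi,721)[::-1]; R=np.linspace(.030,.070,81)
    T,RR=np.meshgrid(th,R); X=np.c_[(RR*np.cos(T)).ravel()+sh[0],(RR*np.sin(T)).ravel()+sh[1],np.full(T.size,h)]
    uv=proj(p,console(q,X)).astype(np.float32).reshape(81,721,2)
    return cv2.remap(p['color'],uv[...,0],uv[...,1],cv2.INTER_LINEAR).astype(float).mean(2)
E
python3 - <<'E'
from g import *
G=b['color'].astype(float).mean(2); G=cv2.GaussianBlur(G,(0,0),.8)
gx=cv2.Sobel(G,cv2.CV_64F,1,0); gy=cv2.Sobel(G,cv2.CV_64F,0,1)
def edge(line,i0,s,w=4):
    i=np.arange(int(i0)-w,int(i0)+w+1); k=np.maximum(s*line[i],0); j=k.argmax(); sl=slice(max(j-2,0),j+3); return (i[sl]*k[sl]).sum()/k[sl].sum()
res={}
for nm,u0 in (('L',278.5),('R',341.5)):
    pr=gx[165:232,int(u0)-4:int(u0)+5].mean(0); s=np.sign(pr[np.abs(pr).argmax()])
    P=np.array([[edge(gx[v],u0,s),v] for v in range(165,233)]); res[nm]=P
pr=gy[236:245,285:335].mean(1); s=np.sign(pr[np.abs(pr).argmax()])
res['B']=np.array([[u,edge(gy[:,u],240,s)] for u in range(284,336)])
res['F']=np.array([[u,187-4+np.argmin(G[183:192,u])] for u in range(291,330)])
pl={'L':.03,'R':.03,'B':.03,'F':.03}
for k,P in res.items():
    W=onz(b,P,.03)[:,:2]; vx,vy,x0,y0=cv2.fitLine(W.astype(np.float32),cv2.DIST_HUBER,0,.01,.01).ravel()
    print(k,'pt',round(float(x0),4),round(float(y0),4),'dir',round(float(np.degrees(np.arctan2(vy,vx))),2), 'px',P.mean(0).round(1))
# polar of dial
q=np.load('con.npy'); ims=[]
for p,sh,nm in ((b,(0,0),'top'),(a,(.004,.012),'scene')):
    I=polar(p,q,.010,sh); D=I[54:78]; 
    J=np.clip((I-80)*1.6 if nm=='top' else (I-60)*1.3,0,255)
    ims.append(cv2.resize(J.astype(np.uint8),(800,200)))
    th=np.linspace(np.pi,-np.pi,721); pr=I[44:50].mean(0); rg=I[56:74].mean(0); rg2=rg-cv2.GaussianBlur(rg[None],(0,0),25)[0]
    print(nm,'pointer',th[pr>0.6*pr.max()+.4*np.median(pr)][[0,-1]] if nm=='top' else '', 'ring dips',[(round(th[i],2),round(rg2[i],1)) for i in np.argsort(rg2)[:300:30]])
cv2.imwrite('pics/e1.png',np.vstack(ims))
E
```

```text
L pt 0.5648 0.1192 dir -3.72 px [277.  198.5]
R pt 0.5483 -0.0462 dir -2.57 px [342.3 198.5]
B pt 0.4392 0.0415 dir 87.54 px [309.5 241.7]
F pt 0.5774 0.0326 dir 87.3 px [310.  187.4]
top pointer [ 0.54977871 -1.84132236] ring dips [(np.float64(0.39), np.float64(-6.6)), (np.float64(-0.12), np.float64(-1.5)), (np.float64(-0.11), np.float64(-1.2)), (np.float64(-1.68), np.float64(-1.0)), (np.float64(-1.65), np.float64(-0.8)), (np.float64(2.37), np.float64(-0.7)), (np.float64(-2.46), np.float64(-0.5)), (np.float64(1.67), np.float64(-0.3)), (np.float64(-2.42), np.float64(-0.2)), (np.float64(-1.1), np.float64(-0.1))]
scene pointer  ring dips [(np.float64(-1.43), np.float64(-40.0)), (np.float64(-2.19), np.float64(-25.6)), (np.float64(-1.58), np.float64(-15.2)), (np.float64(-2.05), np.float64(-6.3)), (np.float64(-0.92), np.float64(-3.5)), (np.float64(-0.59), np.float64(-1.5)), (np.float64(1.13), np.float64(-0.9)), (np.float64(1.55), np.float64(-0.6)), (np.float64(1.57), np.float64(-0.4)), (np.float64(1.71), np.float64(-0.2))]
```

View pics/e1.png

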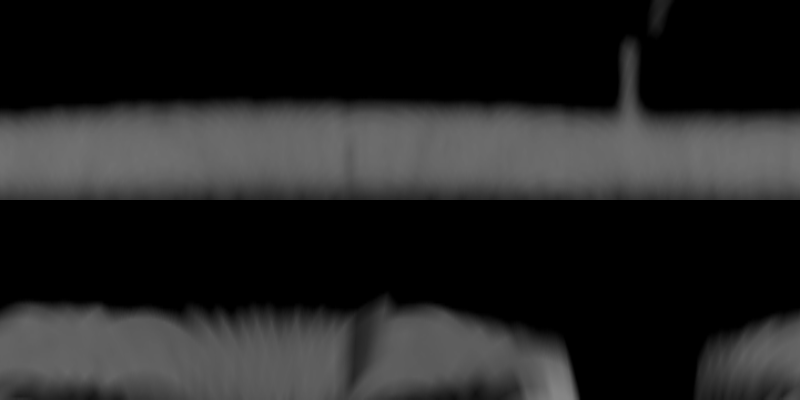

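Pointer is at −1.80 rad. The tooth's side shows at 0.39, so its centre is near 0.34, to be checked after the turn. Stage and fence yaw is about −0.045. First I'll calibrate fingertip height by touching the stage at 62 mm opening.

```bash
cat > mv.py <<'E'
from h import *
from scipy.spatial.transform import Rotation as Rn
def rot(q): return Rn.from_quat([q[1],q[2],q[3],q[0]])
def down(yaw): # tool x at yaw, z down
    return Rn.from_matrix(np.array([[np.cos(yaw),np.sin(yaw),0],[np.sin(yaw),-np.cos(yaw),0],[0,0,-1]]))
def plan(way,start=None):
    if start is None:
        s=status.read_state(); start=(s['position'],rot(s['orientation'])); print('now',np.round(s['position'],4),'t',round(s['time_s'],2),'q',np.round(s['qpos'],2))
    p,R=start
    for P,T in way:
        P=np.array(P,float); rv=(R.inv()*T).as_rotvec()
        n=int(np.ceil(max(np.linalg.norm(P-p)/.19,np.degrees(np.linalg.norm(rv))/33,.01)))
        for k in range(n):
            d=R.inv().apply((P-p)/n)/.04 if k==0 else Rk.inv().apply((P-p)/n)/.04
            if k==0: Rk=R
            d=Rk.inv().apply((P-p)/n)/.04
            print(np.round(np.r_[np.degrees(rv/n)/6,d],3).tolist()); Rk=Rk*Rn.from_rotvec(rv/n)
        p,R=P,T; print('--')
E
python3 - <<'E'
from mv import *
from g import *
I=polar(b,np.load('con.npy'),.012); th=np.linspace(np.pi,-np.pi,721)
i=np.where((th>.1)&(th<.6))[0][::2]; print(np.round(th[i],2).tolist()); 
for lo,hi in((52,58),(58,70)): print(I[lo:hi][:,i].mean(0).round().astype(int).tolist())
plan([((.49,.037,.12),down(-.045)),((.49,.037,.06),down(-.045))])
E
```

```text
[0.59, 0.58, 0.56, 0.54, 0.52, 0.51, 0.49, 0.47, 0.45, 0.44, 0.42, 0.4, 0.38, 0.37, 0.35, 0.33, 0.31, 0.3, 0.28, 0.26, 0.24, 0.23, 0.21, 0.19, 0.17, 0.16, 0.14, 0.12, 0.1]
[145, 146, 146, 147, 148, 147, 146, 145, 145, 144, 143, 143, 144, 144, 145, 145, 146, 146, 145, 146, 147, 147, 147, 147, 147, 147, 146, 146, 146]
[146, 146, 147, 147, 147, 147, 147, 146, 144, 142, 140, 138, 138, 140, 143, 145, 146, 146, 146, 146, 147, 147, 147, 147, 147, 146, 146, 146, 145]
now [ 0.2744 -0.5892  0.25  ] t 1.6 q [ 1.11  0.61 -0.01  1.42  0.01  1.1  -0.04]
[-0.0, 0.0, 1.148, 2.874, -2.979, 0.813]
[-0.0, 0.0, 1.148, 2.496, -3.302, 0.813]
[-0.0, 0.0, 1.148, 2.082, -3.578, 0.813]
[-0.0, 0.0, 1.148, 1.638, -3.802, 0.813]
--
[0.0, 0.0, 0.0, 0.0, 0.0, 1.5]
--
```

Emit:
step_arm --pt "0 0 1.15 2.874 -2.979 0.813 0.45" --pt "0 0 1.15 2.874 -2.979 0.813 0.45" --pt "0 0 1.15 2.874 -2.979 0.813 0.45" --pt "0 0 1.15 2.874 -2.979 0.813 0.45" --pt "0 0 1.15 2.874 -2.979 0.813 0.45"

```text
time_s: 2.02
position: [0.3321, -0.4223, 0.2159]
orientation: [-0.005, 0.987, 0.163, 0.001]
ft_force: [-0.3, 0.9, -0.4]
grip_width: 0.0617
grasp_force: 0.0
```

Emit:
step_arm --pt "0 0 1.15 2.496 -3.302 0.813 0.45" --pt "0 0 1.15 2.496 -3.302 0.813 0.45" --pt "0 0 1.15 2.496 -3.302 0.813 0.45" --pt "0 0 1.15 2.496 -3.302 0.813 0.45" --pt "0 0 1.15 2.496 -3.302 0.813 0.45"

```text
time_s: 2.43
position: [0.385, -0.2667, 0.1839]
orientation: [-0.004, 0.995, 0.104, -0.0]
ft_force: [0.2, 0.4, -0.1]
grip_width: 0.0619
grasp_force: 0.0
```

Emit:
step_arm --pt "0 0 1.15 2.08 -3.578 0.813 0.45" --pt "0 0 1.15 2.08 -3.578 0.813 0.45" --pt "0 0 1.15 2.08 -3.578 0.813 0.45" --pt "0 0 1.15 2.08 -3.578 0.813 0.45" --pt "0 0 1.15 2.08 -3.578 0.813 0.45"

```text
time_s: 2.85
position: [0.4388, -0.1103, 0.1516]
orientation: [-0.003, 0.999, 0.045, 0.0]
ft_force: [0.3, 0.3, -0.1]
grip_width: 0.0616
grasp_force: 0.0
```

Emit:
step_arm --pt "0 0 1.15 1.638 -3.8 0.813 0.45" --pt "0 0 1.15 1.638 -3.8 0.813 0.45" --pt "0 0 1.15 1.638 -3.8 0.813 0.45" --pt "0 0 1.15 1.638 -3.8 0.813 0.45" --pt "0 0 1.15 1.638 -3.8 0.813 0.45"

```text
time_s: 3.27
position: [0.4927, 0.0471, 0.119]
orientation: [-0.003, 1.0, -0.016, 0.001]
ft_force: [0.8, 1.8, -0.1]
grip_width: 0.062
grasp_force: 0.0
```

Emit:
step_arm --pt "0 0 0 0 0 0.75 0.45" --pt "0 0 0 0 0 1.5 0.45" --pt "0 0 0 0 0 1.5 0.45"

```text
time_s: 3.52
position: [0.4875, 0.0366, 0.0561]
orientation: [0.0, 1.0, -0.022, -0.004]
ft_force: [-1.4, 0.4, -0.5]
grip_width: 0.0616
grasp_force: 0.0
```

Emit:
step_arm --pt "0 0 0 0 0 0.15 0.45" --pt "0 0 0 0 0 0.25 0.45" --pt "0 0 0 0 0 0.25 0.45"

```text
time_s: 3.77
position: [0.4908, 0.0364, 0.0506]
orientation: [-0.0, 1.0, -0.023, 0.001]
ft_force: [-0.7, -0.4, -0.9]
grip_width: 0.062
grasp_force: 0.0
```

Emit:
step_arm --pt "0 0 0 0 0 0.04 0.45" --pt "0 0 0 0 0 0.04 0.45"

```text
time_s: 3.93
position: [0.4908, 0.0367, 0.0493]
orientation: [-0.0, 1.0, -0.023, 0.001]
ft_force: [0.1, 0.2, -0.7]
grip_width: 0.0619
grasp_force: 0.0
```

Emit:
step_arm --pt "0 0 0 0 0 0.04 0.45" --pt "0 0 0 0 0 0.04 0.45"

```text
time_s: 4.1
position: [0.4904, 0.0369, 0.0472]
orientation: [-0.0, 1.0, -0.023, 0.0]
ft_force: [0.4, 0.1, 0.2]
grip_width: 0.0621
grasp_force: 0.0
```

Emit:
step_arm --pt "0 0 0 0 0 0.03 0.45" --pt "0 0 0 0 0 0.03 0.45"

```text
time_s: 4.27
position: [0.4902, 0.0369, 0.0456]
orientation: [-0.0, 1.0, -0.023, 0.0]
ft_force: [-0.4, 0.2, -0.2]
grip_width: 0.0618
grasp_force: 0.0
```

Emit:
step_arm --pt "0 0 0 0 0 0.025 0.45" --pt "0 0 0 0 0 0.025 0.45"

```text
time_s: 4.43
position: [0.49, 0.0369, 0.0444]
orientation: [-0.0, 1.0, -0.023, -0.0]
ft_force: [-0.8, -0.3, -0.1]
grip_width: 0.0618
grasp_force: 0.0
```

Emit:
step_arm --pt "0 0 0 0 0 0.025 0.45" --pt "0 0 0 0 0 0.025 0.45"

```text
time_s: 4.6
position: [0.4901, 0.0369, 0.0434]
orientation: [-0.0, 1.0, -0.023, -0.0]
ft_force: [0.6, 0.5, -0.1]
grip_width: 0.0619
grasp_force: 0.0
```

Emit:
step_arm --pt "0 0 0 0 0 0.025 0.45" --pt "0 0 0 0 0 0.025 0.45"

```text
time_s: 4.77
position: [0.4901, 0.0369, 0.0432]
orientation: [-0.0, 1.0, -0.023, 0.0]
ft_force: [-1.0, -1.0, 6.7]
grip_width: 0.0621
grasp_force: 3.3
```

```bash
python3 - <<'E'
from mv import *
D=down(-.045);E=down(.10);s=status.read_state()['position']
plan([((.49,.037,.12),D),((.590,.277,.12),E),((.590,.277,.068),E),((.590,.277,.0583),E)],(s,D))
E
```

```text
[0.0, 0.0, 0.0, -0.004, -0.003, -1.919]
--
[0.0, 0.0, -0.692, 1.114, -3.053, 0.0]
[0.0, 0.0, -0.692, 1.332, -2.964, 0.0]
--
[0.0, 0.0, 0.0, 0.0, 0.0, 1.3]
--
[0.0, 0.0, 0.0, 0.0, 0.0, 0.243]
--
```

Emit:
step_arm --pt "0 0 0 0 0 -0.9 0.75" --pt "0 0 0 0 0 -1.92 0.75" --pt "0 0 0 0 0 -1.92 0.75"

```text
time_s: 5.02
position: [0.4942, 0.037, 0.1249]
orientation: [-0.001, 1.0, -0.023, 0.006]
ft_force: [1.0, 0.0, -0.5]
grip_width: 0.0749
grasp_force: 0.0
```

Emit:
step_arm --pt "0 0 -0.69 1.114 -3.053 0 0.75" --pt "0 0 -0.69 1.114 -3.053 0 0.75" --pt "0 0 -0.69 1.114 -3.053 0 0.75" --pt "0 0 -0.69 1.114 -3.053 0 0.75"

```text
time_s: 5.35
position: [0.5424, 0.1675, 0.1198]
orientation: [-0.004, 1.0, 0.019, 0.003]
ft_force: [-0.6, 1.2, -0.4]
grip_width: 0.075
grasp_force: 0.0
```

Emit:
step_arm --pt "0 0 -0.69 1.332 -2.964 0 0.75" --pt "0 0 -0.69 1.332 -2.964 0 0.75" --pt "0 0 -0.69 1.332 -2.964 0 0.75" --pt "0 0 -0.69 1.332 -2.964 0 0.75" --pt "0 0 -0.69 1.332 -2.964 0 0.75"

```text
time_s: 5.77
position: [0.5897, 0.2815, 0.1186]
orientation: [-0.001, 0.999, 0.053, -0.0]
ft_force: [-0.5, 0.0, 0.1]
grip_width: 0.0743
grasp_force: 0.0
```

Emit:
step_arm --pt "0 0 0 0 0 0.5 0.75" --pt "0 0 0 0 0 1.0 0.75" --pt "0 0 0 0 0 1.25 0.75" --pt "0 0 0 0 0 1.25 0.75" --pt "0 0 0 0 0 1.25 0.75"

```text
time_s: 6.18
position: [0.5901, 0.2752, 0.0691]
orientation: [0.001, 0.999, 0.049, -0.001]
ft_force: [-0.0, -0.2, 0.0]
grip_width: 0.0749
grasp_force: 0.0
```

```bash
python3 - <<'E'
from mv import *
s=status.read_state();print(s['time_s'],s['position'].round(4),rot(s['orientation']).as_matrix()[:,0].round(3),s['qpos'].round(2))
b=snap('top'); a=snap('scene')
A=cv2.resize(b['color'][140:215,180:255,::-1],(400,400),interpolation=cv2.INTER_CUBIC);B=cv2.resize(a['color'][265:385,250:370,::-1],(400,400),interpolation=cv2.INTER_CUBIC)
cv2.imwrite('pics/g1.png',np.hstack([A,B]))
print(proj(b,s['position']),proj(a,s['position']))
E
```

```text
6.1833 [0.5901 0.2752 0.0691] [ 0.995  0.097 -0.001] [-0.53  0.82  0.1   1.59 -0.11  0.74 -1.85]
[[212.84973524 180.33220166]] [[311.40178114 325.29629595]]
```

View pics/g1.png

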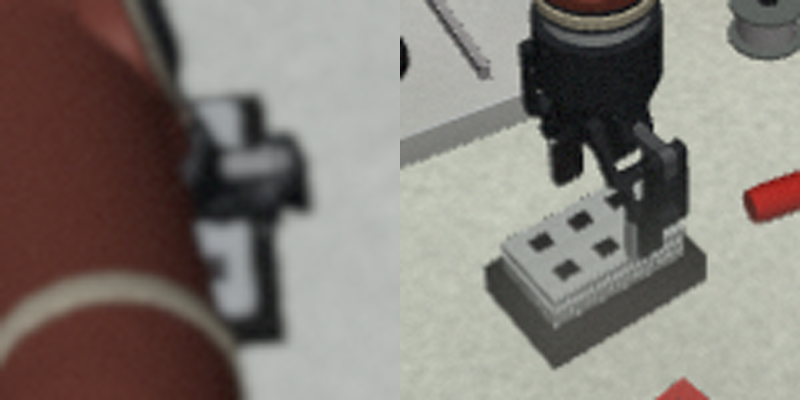

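The view shows the open fingers straddling the panel, one just outside its near edge at crop (645,250), so I'll lower and close.

Emit:
step_arm --pt "0 0 0 0 0 0.15 0.75" --pt "0 0 0 0 0 0.25 0.75" --pt "0 0 0 0 0 0.25 0.75" --pt "0 0 0 0 0 0.25 0.75"

```text
time_s: 6.62
position: [0.5902, 0.2767, 0.0592]
orientation: [0.0, 0.999, 0.049, -0.0]
ft_force: [-0.3, -0.2, 0.3]
grip_width: 0.075
grasp_force: 0.0
```

Emit:
step_arm --pt "0 0 0 0 0 0 0.3" --pt "0 0 0 0 0 0 -0.2" --pt "0 0 0 0 0 0 -1" --pt "0 0 0 0 0 0 -1" --pt "0 0 0 0 0 0 -1"

```text
time_s: 7.03
position: [0.5909, 0.2769, 0.0603]
orientation: [-0.0, 0.999, 0.049, 0.001]
ft_force: [-0.5, -1.0, 5.6]
grip_width: 0.057
grasp_force: 63.7
```

Emit:
step_arm --pt "0 0 0 0 0 0 -1" --pt "0 0 0 0 0 0 -1"

```text
time_s: 7.2
position: [0.5909, 0.2769, 0.0603]
orientation: [-0.0, 0.999, 0.049, 0.001]
ft_force: [-0.6, -0.5, 5.8]
grip_width: 0.0569
grasp_force: 63.7
```

Emit:
step_arm --pt "0 0 0 0 0 -0.2 -1" --pt "0 0 0 0 0 -0.4 -1" --pt "0 0 0 0 0 -0.7 -1" --pt "0 0 0 0 0 -1 -1" --pt "0 0 0 0 0 -1 -1"

```text
time_s: 7.62
position: [0.5925, 0.2776, 0.1029]
orientation: [-0.001, 0.999, 0.049, 0.003]
ft_force: [0.1, -0.1, -0.3]
grip_width: 0.0566
grasp_force: 64.0
```

```bash
python3 - <<'E'
from mv import *
s=status.read_state();print(s['time_s'],s['position'].round(4),s['grip_width'],s['grasp_force'],s['ft_force'].round(2),s['moment'].round(2))
b=snap('top'); a=snap('scene')
A=cv2.resize(b['color'][140:215,180:255,::-1],(400,400),interpolation=cv2.INTER_CUBIC);B=cv2.resize(a['color'][265:385,250:370,::-1],(400,400),interpolation=cv2.INTER_CUBIC)
cv2.imwrite('pics/g2.png',np.hstack([A,B]))
E
```

```text
7.6167 [0.5925 0.2776 0.1029] 0.05660768238208516 64.00173783302307 [ 0.13 -0.05 -0.28] [ 0.03 -0.06 -0.03]
```

View pics/g2.png

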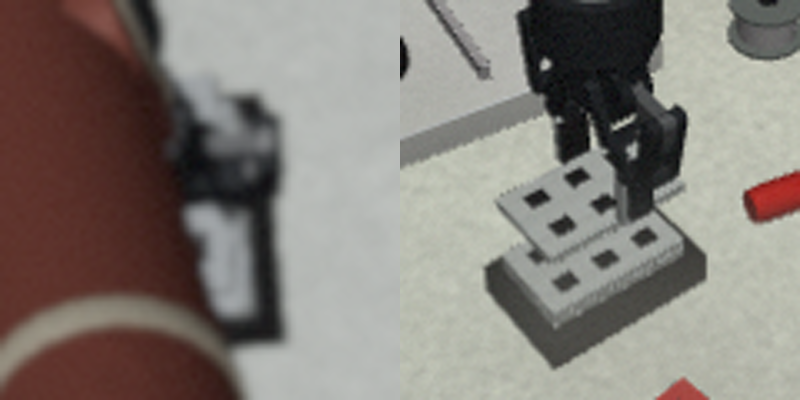

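The panel is lifted alone and flat, and the two lower panels are undisturbed at crop (600,260). I'll carry it to the stage, 20 mm short of the fence.

```bash
python3 - <<'E'
from mv import *
D=down(-.045);E=down(.10)
plan([((.490,.037,.115),D),((.490,.037,.056),D)],(np.array([.5905,.277,.0990]),E))
E
```

```text
[0.0, 0.0, 0.692, -1.549, 2.86, -0.2]
[0.0, 0.0, 0.692, -1.338, 2.964, -0.2]
--
[0.0, 0.0, 0.0, 0.0, 0.0, 1.475]
--
```

Emit:
step_arm --pt "0 0 0.3 -0.775 1.43 -0.1 -1" --pt "0 0 0.69 -1.549 2.86 -0.2 -1" --pt "0 0 0.69 -1.549 2.86 -0.2 -1" --pt "0 0 0.69 -1.549 2.86 -0.2 -1"

```text
time_s: 8.05
position: [0.5363, 0.1463, 0.1069]
orientation: [0.004, 1.0, 0.008, -0.003]
ft_force: [-0.1, -1.8, -1.1]
grip_width: 0.0571
grasp_force: 64.2
```

Emit:
step_arm --pt "0 0 0.69 -1.338 2.964 -0.2 -1" --pt "0 0 0.69 -1.338 2.964 -0.2 -1" --pt "0 0 0.69 -1.338 2.964 -0.2 -1" --pt "0 0 0.69 -1.338 2.964 -0.2 -1" --pt "0 0 0.69 -1.338 2.964 -0.2 -1"

```text
time_s: 8.47
position: [0.4882, 0.0328, 0.1154]
orientation: [0.001, 1.0, -0.027, -0.001]
ft_force: [0.4, 0.5, -0.6]
grip_width: 0.0571
grasp_force: 64.3
```

Emit:
step_arm --pt "0 0 0 0 0 0.5 -1" --pt "0 0 0 0 0 1 -1" --pt "0 0 0 0 0 1.47 -1" --pt "0 0 0 0 0 1.47 -1" --pt "0 0 0 0 0 1.47 -1"

```text
time_s: 8.88
position: [0.4896, 0.0385, 0.0558]
orientation: [-0.0, 1.0, -0.022, -0.001]
ft_force: [-0.8, 0.3, -0.3]
grip_width: 0.0573
grasp_force: 64.6
```

Emit:
step_arm --pt "0 0 0 0 0 0 -1" --pt "0 0 0 0 0 0 -1"

```text
time_s: 9.05
position: [0.4907, 0.0376, 0.0575]
orientation: [-0.0, 1.0, -0.022, 0.001]
ft_force: [-0.2, 0.4, -1.2]
grip_width: 0.0568
grasp_force: 64.6
```

Emit:
step_arm --pt "0 0 0 0 0 0.1 -1" --pt "0 0 0 0 0 0.15 -1" --pt "0 0 0 0 0 0.15 -1"

```text
time_s: 9.3
position: [0.4896, 0.0369, 0.0506]
orientation: [-0.0, 1.0, -0.023, 0.0]
ft_force: [0.3, -0.9, -2.5]
grip_width: 0.0572
grasp_force: 64.6
```

Emit:
step_arm --pt "0 0 0 0 0 0.03 -1" --pt "0 0 0 0 0 0.03 -1"

```text
time_s: 9.47
position: [0.4897, 0.0368, 0.0494]
orientation: [-0.0, 1.0, -0.023, 0.0]
ft_force: [-0.4, -0.2, -0.7]
grip_width: 0.0568
grasp_force: 64.7
```

Emit:
step_arm --pt "0 0 0 0 0 0.03 -1" --pt "0 0 0 0 0 0.03 -1"

```text
time_s: 9.63
position: [0.4897, 0.0368, 0.0492]
orientation: [-0.0, 1.0, -0.023, 0.0]
ft_force: [-1.7, -0.3, 8.8]
grip_width: 0.0571
grasp_force: 66.0
```

```bash
python3 - <<'E'
from m import *
s=status.read_state();print(s['time_s'],s['position'].round(4),s['ft_force'].round(2),s['moment'].round(2))
b=snap('top'); a=snap('scene')
A=cv2.resize(b['color'][150:250,265:355,::-1],(400,444),interpolation=cv2.INTER_CUBIC)[:400];B=cv2.resize(a['color'][210:330,210:330,::-1],(400,400),interpolation=cv2.INTER_CUBIC)
cv2.imwrite('pics/g3.png',np.hstack([A,B]))
E
```

```text
9.6333 [0.4897 0.0368 0.0492] [-1.66 -0.29  8.77] [ 0.05  0.36 -0.03]
```

View pics/g3.png

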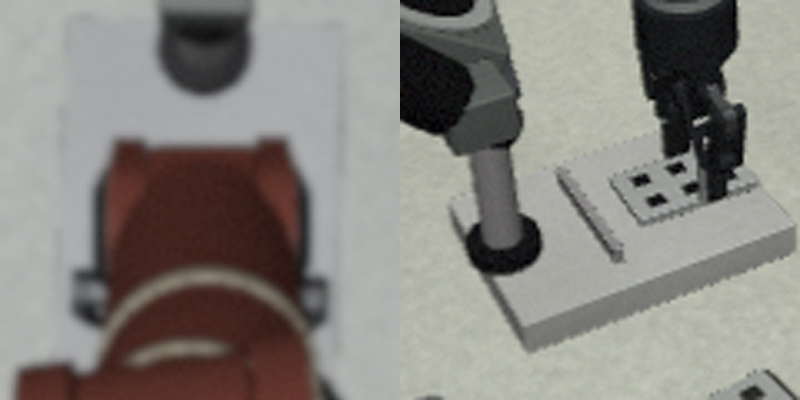

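The view shows the panel flat on the stage at crop (670,190), square to the fence and centred on it, with about 25 mm to go. Sliding it home.

Emit:
step_arm --pt "0 0 0 0.1 0 -0.015 -1" --pt "0 0 0 0.2 0 -0.015 -1" --pt "0 0 0 0.3 0 -0.015 -1" --pt "0 0 0 0.4 0 -0.015 -1" --pt "0 0 0 0.4 0 -0.015 -1"

```text
time_s: 10.15
position: [0.5031, 0.0362, 0.0492]
orientation: [-0.0, 1.0, -0.023, -0.003]
ft_force: [-6.6, 0.8, 11.1]
grip_width: 0.0569
grasp_force: 66.3
```

Emit:
step_arm --pt "0 0 0 0.04 0 0 -1" --pt "0 0 0 0.08 0 0 -1" --pt "0 0 0 0.08 0 0 -1"

```text
time_s: 10.4
position: [0.5047, 0.0361, 0.0492]
orientation: [-0.0, 1.0, -0.023, -0.005]
ft_force: [-7.6, 0.0, 10.9]
grip_width: 0.0574
grasp_force: 66.5
```

Emit:
step_arm --pt "0 0 0 0.03 0 0 -1" --pt "0 0 0 0.06 0 0 -1" --pt "0 0 0 0.06 0 0 -1"

```text
time_s: 10.65
position: [0.508, 0.036, 0.0492]
orientation: [-0.0, 1.0, -0.023, -0.004]
ft_force: [-6.8, 0.3, 10.9]
grip_width: 0.0569
grasp_force: 66.4
```

Emit:
step_arm --pt "0 0 0 0.05 0 -0.02 -1" --pt "0 0 0 0.05 0 -0.02 -1"

```text
time_s: 10.82
position: [0.5145, 0.0357, 0.0497]
orientation: [-0.0, 1.0, -0.023, 0.001]
ft_force: [0.4, 0.2, -1.2]
grip_width: 0.0573
grasp_force: 64.6
```

Emit:
step_arm --pt "0 0 0 0.05 0 0 -1" --pt "0 0 0 0.05 0 0 -1"

```text
time_s: 10.98
position: [0.5159, 0.0356, 0.0493]
orientation: [0.0, 1.0, -0.023, 0.0]
ft_force: [0.0, 1.1, -1.1]
grip_width: 0.0569
grasp_force: 64.7
```

Emit:
step_arm --pt "0 0 0 0.05 0 0 -1" --pt "0 0 0 0.05 0 0 -1"

```text
time_s: 11.15
position: [0.516, 0.0356, 0.0493]
orientation: [0.0, 1.0, -0.023, -0.002]
ft_force: [-3.6, -0.4, 2.4]
grip_width: 0.0575
grasp_force: 65.1
```

Emit:
step_arm --pt "0 0 0 0.05 0 0 -1" --pt "0 0 0 0.05 0 0 -1"

```text
time_s: 11.32
position: [0.5162, 0.0356, 0.0493]
orientation: [-0.0, 1.0, -0.023, -0.004]
ft_force: [-5.1, 0.4, 4.8]
grip_width: 0.0568
grasp_force: 65.6
```

Emit:
step_arm --pt "0 0 0 0.05 0 -0.01 -1" --pt "0 0 0 0.1 0 -0.02 -1" --pt "0 0 0 0.1 0 -0.02 -1"

```text
time_s: 11.57
position: [0.5164, 0.0355, 0.0493]
orientation: [0.0, 1.0, -0.022, -0.008]
ft_force: [-9.5, 0.3, 4.6]
grip_width: 0.0568
grasp_force: 65.6
```

Emit:
step_arm --pt "0 0 0 0.05 0 -0.01 -1" --pt "0 0 0 0.1 0 -0.02 -1" --pt "0 0 0 0.1 0 -0.02 -1"

```text
time_s: 11.82
position: [0.5166, 0.0354, 0.0493]
orientation: [0.0, 1.0, -0.022, -0.012]
ft_force: [-14.5, 0.8, 5.7]
grip_width: 0.0569
grasp_force: 65.6
```

Emit:
step_arm --pt "0 0 0 0 0 0 0.6" --pt "0 0 0 0 0 0 0.75" --pt "0 0 0 0 0 0 0.75"

```text
time_s: 12.07
position: [0.5291, 0.0351, 0.0515]
orientation: [-0.0, 1.0, -0.023, 0.002]
ft_force: [0.1, -0.3, 0.1]
grip_width: 0.0748
grasp_force: 0.0
```

Emit:
step_arm --pt "0 0 0 -0.2 0 -0.5 0.75" --pt "0 0 0 -0.4 0 -1.2 0.75" --pt "0 0 0 -0.6 0 -2 0.75" --pt "0 0 0 -0.6 0 -2.5 0.75" --pt "0 0 0 -0.6 0 -2.5 0.75"

```text
time_s: 12.48
position: [0.5073, 0.0363, 0.1559]
orientation: [-0.001, 1.0, -0.023, 0.006]
ft_force: [1.4, -1.2, 0.6]
grip_width: 0.075
grasp_force: 0.0
```

Emit:
step_arm --pt "0 0 0 -0.5 2 -0.5 0.75" --pt "0 0 0 -0.8 4 -1 0.75" --pt "0 0 0 -0.8 4 -1 0.75" --pt "0 0 0 -0.8 4 -1 0.75" --pt "0 0 0 -0.8 4 -1 0.75"

```text
time_s: 12.9
position: [0.4631, -0.133, 0.193]
orientation: [0.004, 1.0, -0.031, 0.002]
ft_force: [-0.3, -0.5, -0.1]
grip_width: 0.0748
grasp_force: 0.0
```

```bash
python3 - <<'E'
from m import *
s=status.read_state();print(s['time_s'],s['position'].round(4),s['qpos'].round(2))
b=snap('top'); a=snap('scene')
A=cv2.resize(b['color'][150:250,265:355,::-1],(400,444),interpolation=cv2.INTER_CUBIC)[:400];B=cv2.resize(a['color'][210:330,210:330,::-1],(400,400),interpolation=cv2.INTER_CUBIC)
cv2.imwrite('pics/g4.png',np.hstack([A,B]))
for r in imaging.trace(b,'panel_top'):
    box,c=rect(r['mask']); P=onz(b,box,.038); print(round(r['p'],2),P.mean(0).round(4),box.round(1).tolist())
E
```

```text
12.9 [ 0.4631 -0.133   0.193 ] [ 0.14  0.43  0.13  1.98 -0.07  0.73 -1.32]
0.66 [0.5249 0.0364 0.038 ] [[297.0, 188.0], [323.0, 188.0], [323.0, 227.0], [297.0, 227.0]]
0.59 [0.6277 0.4039 0.038 ] [[148.1999969482422, 152.1999969482422], [171.6999969482422, 147.5], [179.3000030517578, 185.5], [155.8000030517578, 190.1999969482422]]
0.24 [ 0.605  -0.2943  0.038 ] [[412.70001220703125, 176.1999969482422], [434.6000061035156, 147.5], [468.0, 172.89999389648438], [446.1000061035156, 201.60000610351562]]
```

View pics/g4.png

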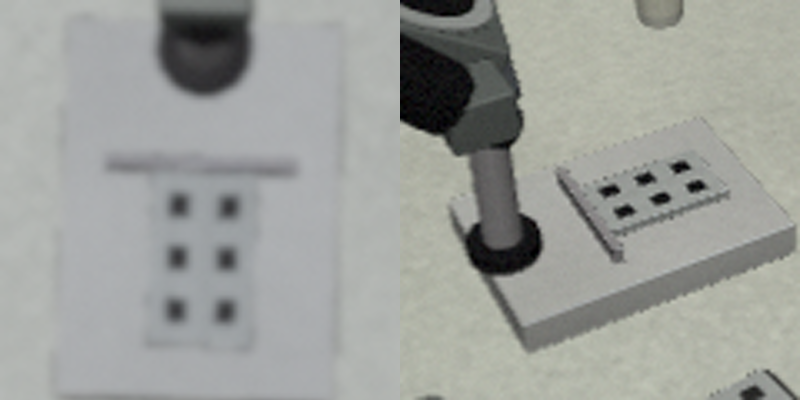

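Panel is flush on the fence and square: crop (205,165) in the top half, and home centre measures (0.525,0.036). Now the knob: hover along its axis, tilted 28°.

```bash
cat > kn.py <<'E'
from mv import *
from g import console
q=np.load('con.npy')
O=console(q,[0,0,0]);ex,ey,n=[console(q,v)-O for v in np.eye(3)]
def tool(al):
    x=np.cos(al)*ex+np.sin(al)*ey; return Rn.from_matrix(np.c_[x,np.cross(-n,x),-n])
def face(p): d=np.asarray(p)-O; return np.round([d@ex,d@ey,d@n],4)
E
python3 - <<'E'
from kn import *
print(O,n)
T=tool(0)
plan([(O+.12*n,T),(O+.075*n,T),(O+.038*n,T)])
E
```

```text
[ 0.59304424 -0.27525287  0.082     ] [-0.45477232  0.11655765  0.88294759]
now [ 0.4645 -0.1225  0.191 ] t 13.05 q [ 0.13  0.43  0.12  1.98 -0.08  0.73 -1.32]
[-0.478, 4.639, 1.902, 2.011, 3.377, 0.078]
--
[0.0, 0.0, 0.0, 0.0, -0.0, 1.125]
--
[0.0, 0.0, 0.0, -0.0, 0.0, 0.925]
--
```

Emit:
step_arm --pt "-0.1 1 0.4 0.4 0.68 0.02 0.9" --pt "-0.2 2 0.8 0.8 1.36 0.03 1" --pt "-0.3 3 1.2 1.2 2 0.05 1" --pt "-0.4 4 1.6 1.6 2.7 0.06 1" --pt "-0.48 4.64 1.9 2.011 3.377 0.078 1"

```text
time_s: 13.47
position: [0.5385, -0.2591, 0.1873]
orientation: [0.03, 0.963, -0.12, 0.241]
ft_force: [0.2, -0.4, -0.3]
grip_width: 0.0854
grasp_force: 0.0
```

Emit:
step_arm --pt "0 0 0 0 0 0 1" --pt "0 0 0 0 0 0 1" --pt "0 0 0 0 0 0 1"

```text
time_s: 13.72
position: [0.5388, -0.2584, 0.1873]
orientation: [0.029, 0.963, -0.119, 0.239]
ft_force: [-0.2, 0.1, -0.3]
grip_width: 0.0855
grasp_force: 0.0
```

```bash
python3 - <<'E'
from kn import *
T=tool(0)
plan([(O+.075*n,T),(O+.038*n,T)]); print(face(status.read_state()['position']))
E
```

```text
now [ 0.5388 -0.2584  0.1873] t 13.72 q [ 0.54  0.48 -0.11  2.05 -0.31  0.15 -1.07]
[-0.034, 0.025, 0.042, 0.018, 0.077, 1.115]
--
[0.0, 0.0, 0.0, -0.0, 0.0, 0.925]
--
[-0.0006  0.0029  0.1196]
```

Emit:
step_arm --pt "0 0 0 0.02 0.08 0.5 1" --pt "0 0 0 0.02 0.08 1.115 1" --pt "0 0 0 0.02 0.08 1.115 1"

```text
time_s: 13.97
position: [0.5594, -0.2655, 0.1457]
orientation: [0.028, 0.964, -0.118, 0.237]
ft_force: [-0.6, 0.8, -1.6]
grip_width: 0.0851
grasp_force: 0.0
```

Emit:
step_arm --pt "0 0 0 0 0 0.3 1" --pt "0 0 0 0 0 0.6 1" --pt "0 0 0 0 0 0.925 1" --pt "0 0 0 0 0 0.925 1"

```text
time_s: 14.3
position: [0.5756, -0.2722, 0.1145]
orientation: [0.03, 0.963, -0.12, 0.239]
ft_force: [0.6, 0.5, -0.1]
grip_width: 0.0852
grasp_force: 0.0
```

Emit:
step_arm --pt "0 0 0 0 0 0 0.6" --pt "0 0 0 0 0 0 0.45" --pt "0 0 0 0 0 0 0.4" --pt "0 0 0 0 0 0 -1" --pt "0 0 0 0 0 0 -1"

```text
time_s: 14.72
position: [0.5749, -0.2735, 0.1176]
orientation: [0.031, 0.963, -0.12, 0.24]
ft_force: [-3.3, 0.3, 5.1]
grip_width: 0.0543
grasp_force: 62.5
```

```bash
python3 - <<'E'
from kn import *
s=status.read_state(); print(s['time_s'],face(s['position']),s['qpos'].round(2),s['ft_force'].round(1),s['moment'].round(2),s['grip_width'],s['grasp_force'],s['position'].round(4))
E
```

```text
14.7167 [ 0.0008 -0.0028  0.0399] [ 0.55  0.64 -0.15  2.   -0.31  0.02 -1.05] [-3.3  0.3  5.1] [0.23 0.53 0.06] 0.05431282063595627 62.45436429977417 [ 0.5749 -0.2735  0.1176]
```

Emit:
step_arm --pt "0 0 -1 0 0.06 -0.05 -1" --pt "0 0 -2 0 0.06 -0.05 -1" --pt "0 0 -3 0 0.06 -0.05 -1" --pt "0 0 -3 0 0.06 -0.05 -1"

```text
time_s: 15.05
position: [0.5748, -0.2733, 0.1178]
orientation: [0.067, 0.97, 0.035, 0.232]
ft_force: [4.7, 1.7, -6.7]
grip_width: 0.0543
grasp_force: 70.4
```

```bash
cat > st.py <<'E'
from kn import *
s=status.read_state(); X=rot(s['orientation']).as_matrix()
print(round(s['time_s'],2),face(s['position']),s['qpos'].round(2),s['ft_force'].round(1),s['moment'].round(2),round(s['grip_width'],4),'alpha',np.arctan2(X[:,0]@ey,X[:,0]@ex).round(3),'tilt',np.degrees(np.arccos(-X[:,2]@n)).round(2))
E
python3 st.py
```

```text
15.05 [ 0.0008 -0.0026  0.0401] [ 0.56  0.64 -0.16  2.   -0.15  0.03 -0.89] [ 4.7  1.7 -6.7] [0.24 0.1  0.24] 0.0543 alpha 0.322 tilt 0.21
```

Emit:
step_arm --pt "0 0 -1 0 0 0.02 -1" --pt "0 0 -2 0 0 0.02 -1" --pt "0 0 -3 0 0 0.02 -1" --pt "0 0 -4 0 0 0.02 -1" --pt "0 0 -5 0 0 0.02 -1"

```text
time_s: 15.47
position: [0.5748, -0.2728, 0.1176]
orientation: [0.124, 0.928, 0.285, 0.207]
ft_force: [0.8, 4.6, -0.5]
grip_width: 0.0539
grasp_force: 71.1
```

Emit:
step_arm --pt "0 0 -1 0 0 0 -1" --pt "0 0 -2 0 0 0 -1" --pt "0 0 -3 0 0 0 -1" --pt "0 0 -4 0 0 0 -1" --pt "0 0 -5 0 0 0 -1"

```text
time_s: 15.88
position: [0.5744, -0.2724, 0.1174]
orientation: [0.173, 0.822, 0.516, 0.168]
ft_force: [-0.7, 4.3, -0.7]
grip_width: 0.054
grasp_force: 71.2
```

```bash
python3 st.py
```

```text
15.88 [ 0.0001 -0.0019  0.04  ] [ 0.58  0.64 -0.18  2.01  0.37  0.03 -0.36] [-0.7  4.3 -0.7] [0.85 0.04 0.27] 0.054 alpha 1.37 tilt 0.27
```

Emit:
step_arm --pt "0 0 -1 0 0 0 -1" --pt "0 0 -2 0 0 0 -1" --pt "0 0 -3 0 0 0 -1" --pt "0 0 -3.7 0 0 0 -1" --pt "0 0 -3.7 0 0 0 -1"

```text
time_s: 16.3
position: [0.5741, -0.2723, 0.1172]
orientation: [0.202, 0.708, 0.664, 0.132]
ft_force: [-1.2, 4.7, -2.0]
grip_width: 0.0541
grasp_force: 71.2
```

Emit:
step_arm --pt "0 0 -1 0 0 0 -1" --pt "0 0 -2 0 0 0 -1" --pt "0 0 -3 0 0 0 -1" --pt "0 0 -3.6 0 0 0 -1" --pt "0 0 -3.6 0 0 0 -1"

```text
time_s: 16.72
position: [0.5738, -0.2722, 0.117]
orientation: [0.223, 0.571, 0.785, 0.092]
ft_force: [-2.0, 4.2, -0.7]
grip_width: 0.0543
grasp_force: 71.3
```

Emit:
step_arm --pt "0 0 0 0 0 0 -1" --pt "0 0 0 0 0 0 -1"

```text
time_s: 16.88
position: [0.5737, -0.2723, 0.117]
orientation: [0.223, 0.572, 0.784, 0.092]
ft_force: [-2.3, 4.0, -1.3]
grip_width: 0.0543
grasp_force: 71.3
```

```bash
python3 st.py
```

```text
16.88 [-0.0007 -0.0019  0.04  ] [ 0.59  0.64 -0.21  2.01  0.75  0.03  0.02] [-2.3  4.  -1.3] [1.04 0.21 0.7 ] 0.0543 alpha 2.131 tilt 0.31
```

```bash
python3 - <<'E'
from kn import *
s=status.read_state();R=rot(s['orientation']);x=R.as_matrix()[:,0]
plan([(s['position']+.09*n,R),((.46,-.10,.24),down(np.arctan2(x[1],x[0])))],(s['position'],R))
E
```

```text
[0.0, 0.0, 0.0, 0.012, 0.003, -2.25]
--
[4.028, 2.324, 0.5, 3.975, 0.206, -2.239]
--
```

Emit:
step_arm --pt "0 0 0 0 0 0 0.6" --pt "0 0 0 0 0 0 1" --pt "0 0 0 0 0 0 1"

```text
time_s: 17.13
position: [0.574, -0.2768, 0.1179]
orientation: [0.225, 0.574, 0.782, 0.09]
ft_force: [-0.1, 0.3, -0.1]
grip_width: 0.0847
grasp_force: 0.0
```

Emit:
step_arm --pt "0 0 0 0 0 -0.6 1" --pt "0 0 0 0 0 -1.2 1" --pt "0 0 0 0 0 -1.8 1" --pt "0 0 0 0 0 -2.25 1" --pt "0 0 0 0 0 -2.25 1"

```text
time_s: 17.55
position: [0.533, -0.2669, 0.2005]
orientation: [0.227, 0.574, 0.782, 0.09]
ft_force: [0.1, -0.8, 0.3]
grip_width: 0.0851
grasp_force: 0.0
```

Emit:
step_arm --pt "0.8 0.46 0.1 0.8 0.04 -0.45 1" --pt "1.6 0.92 0.2 1.6 0.08 -0.9 1" --pt "2.4 1.38 0.3 2.4 0.12 -1.35 1" --pt "3.2 1.84 0.4 3.2 0.16 -1.8 1" --pt "4.03 2.32 0.5 3.98 0.2 -2.24 1"

```text
time_s: 17.97
position: [0.4602, -0.1019, 0.2408]
orientation: [-0.0, 0.613, 0.79, -0.002]
ft_force: [1.0, -0.6, -0.3]
grip_width: 0.0851
grasp_force: 0.0
```

Emit:
step_arm --pt "0 0 0 0 0 0 1" --pt "0 0 0 0 0 0 1"

```text
time_s: 18.13
position: [0.462, -0.1018, 0.2401]
orientation: [0.002, 0.612, 0.791, -0.001]
ft_force: [-0.2, -0.1, -0.7]
grip_width: 0.0854
grasp_force: 0.0
```

```bash
cat > dial.py <<'E'
import sys
from kn import *
from g import polar
s=status.read_state(); print(s['time_s'],s['position'].round(3))
b=snap('top'); I=polar(b,q,.012); th=np.linspace(np.pi,-np.pi,721)
for lo,hi in((20,30),(30,36),(36,42),(42,46)):   # radius .030+.0005*k
    pr=I[lo:hi].mean(0); w=np.clip(pr-np.median(pr)-15,0,None); k=(pr.argmax()); sl=slice(max(k-25,0),k+26)
    print('r',30+lo/2,'pointer',round((th[sl]*w[sl]).sum()/max(w[sl].sum(),1e-6),3),pr.max().round(),np.median(pr))
i=np.where((th>.0)&(th<.7))[0][::3]; print(np.round(th[i],2).tolist())
for lo,hi in((44,48),(48,52),(52,56),(58,70)): print(I[lo:hi][:,i].mean(0).round().astype(int).tolist())
g=np.linspace(.075,.0,400); h=np.linspace(.0375,-.0375,400); X,Y=np.meshgrid(g,h,indexing='ij')
uv=proj(b,console(q,np.c_[X.ravel(),Y.ravel(),np.full(X.size,.012)])).astype(np.float32).reshape(400,400,2)
im=cv2.remap(b['color'],uv[...,0],uv[...,1],cv2.INTER_CUBIC)[:,:,::-1]
J=np.clip((im.astype(float)-120)*6,0,255).astype(np.uint8)
cv2.imwrite('pics/'+sys.argv[1],np.hstack([im,J]))
for nm in('knob_pointer','index_mark'): print(nm,[(face(r['point']),round(r['p'],2)) for r in imaging.look_for(b,nm)][:2])
E
python3 dial.py k1.png
```

```text
18.1333 [ 0.462 -0.102  0.24 ]
r 40.0 pointer 0.356 138.0 27.7
r 45.0 pointer 0.359 142.0 35.666666666666664
r 48.0 pointer 0.366 145.0 65.8888888888889
r 51.0 pointer 0.377 148.0 108.58333333333333
[0.7, 0.67, 0.65, 0.62, 0.59, 0.57, 0.54, 0.51, 0.49, 0.46, 0.44, 0.41, 0.38, 0.36, 0.33, 0.31, 0.28, 0.25, 0.23, 0.2, 0.17, 0.15, 0.12, 0.1, 0.07, 0.04, 0.02]
[134, 133, 132, 133, 133, 135, 138, 140, 142, 143, 144, 145, 148, 150, 149, 146, 141, 138, 135, 136, 136, 135, 134, 133, 134, 135, 136]
[151, 150, 150, 150, 151, 152, 153, 154, 156, 154, 153, 152, 152, 154, 154, 154, 153, 153, 152, 153, 153, 152, 151, 150, 151, 151, 152]
[157, 157, 156, 156, 157, 158, 159, 160, 159, 158, 156, 155, 155, 156, 157, 157, 158, 158, 159, 159, 159, 158, 158, 157, 157, 157, 158]
[158, 158, 157, 157, 158, 159, 159, 160, 159, 158, 154, 151, 151, 154, 157, 158, 158, 159, 159, 160, 159, 159, 158, 157, 158, 159, 159]
knob_pointer [(array([-0.3084,  0.3369,  0.1123]), 0.62), (array([ 0.0099, -0.0055,  0.0272]), 0.6)]
index_mark [(array([-0.2715, -0.1985,  0.1688]), 0.58), (array([ 0.0352, -0.0194,  0.0026]), 0.56)]
```

View pics/k1.png

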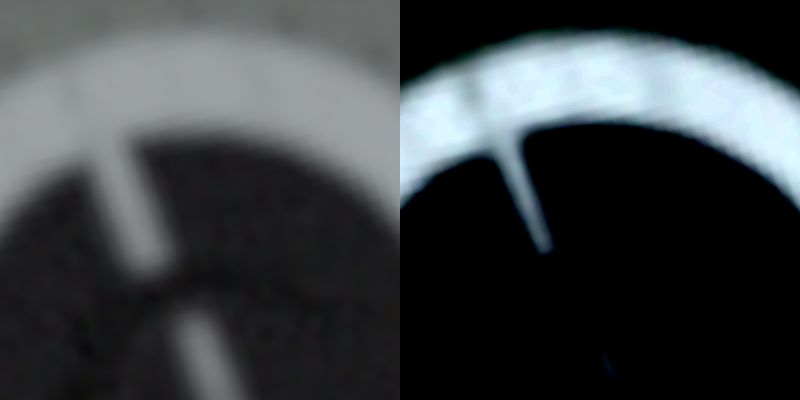

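```bash
python3 - <<'E'
from kn import *
from g import polar
from scipy.optimize import minimize
b=snap('top'); a=snap('scene')
def tooth(th,r0,r1): 
    e=np.array([np.cos(th),np.sin(th)]); t=np.array([-e[1],e[0]]); P=[]
    for h in(.009,.012):
        for r,s in((r0,-1),(r0,1),(r1,1),(r1,-1)): P.append(np.r_[e*r+t*s*.0025,h])
    return np.array(P)
for nm,p in(('top',b),('scene',a)):
    T=np.array(p['world_to_cam']); c=-T[:3,:3].T@T[:3,3]; d=face(c)-np.array([.058,.021,.01]); t=np.array([-np.sin(.35),np.cos(.35)])
    print(nm,'cam rel',d.round(2),'tangential slope',(d[:2]@t/d[2]).round(3),'radial',(d[:2]@np.array([t[1],-t[0]])/d[2]).round(3))
    print(proj(p,console(q,tooth(.35,.056,.068))).round(1).tolist())
# scene: calibrate dial centre by ring/skirt contrast then polar profile at h=.012
def cost(v,p):
    th=np.linspace(-.6,1.8,150); f=lambda r:cv2.remap(p['color'].mean(2).astype(np.float32),*[m.astype(np.float32).reshape(1,-1) for m in proj(p,console(q,np.c_[r*np.cos(th)+v[0],r*np.sin(th)+v[1],np.full(150,.009)])).T],cv2.INTER_LINEAR).mean()
    return -(f(.057)-f(.049))-(f(.066)-f(.072))
best=min((cost((x,y),a),x,y) for x in np.arange(-.006,.012,.001) for y in np.arange(-.002,.018,.001)); print(best)
I=polar(a,q,.009,best[1:]); th=np.linspace(np.pi,-np.pi,721)
i=np.where((th>-.1)&(th<.75))[0][::3]; print(np.round(th[i],2).tolist())
for lo,hi in((38,42),(44,48),(50,54),(56,60),(62,66),(68,72)): print(30+lo/2,I[lo:hi][:,i].mean(0).round().astype(int).tolist())
E
```

```text
top cam rel [0.25 0.22 1.35] tangential slope 0.087 radial 0.229
[[437.1, 153.6], [435.0, 153.8], [434.7, 148.9], [436.9, 148.7], [437.3, 153.9], [435.1, 154.1], [434.9, 149.2], [437.0, 148.9]]
scene cam rel [0.28 1.15 0.57] tangential slope 1.717 radial 1.146
[[198.6, 201.2], [199.3, 202.2], [195.5, 201.8], [194.8, 200.9], [198.9, 200.3], [199.6, 201.3], [195.9, 200.9], [195.1, 200.0]]
(np.float32(-110.09867), np.float64(0.003000000000000001), np.float64(0.01))
[0.74, 0.72, 0.69, 0.66, 0.64, 0.61, 0.58, 0.56, 0.53, 0.51, 0.48, 0.45, 0.43, 0.4, 0.38, 0.35, 0.32, 0.3, 0.27, 0.24, 0.22, 0.19, 0.17, 0.14, 0.11, 0.09, 0.06, 0.03, 0.01, -0.02, -0.04, -0.07, -0.1]
49.0 [44, 45, 45, 39, 36, 44, 47, 41, 34, 37, 38, 35, 32, 38, 42, 42, 42, 56, 70, 79, 82, 88, 94, 100, 106, 101, 88, 76, 65, 55, 52, 50, 47]
52.0 [79, 79, 78, 79, 86, 86, 81, 76, 73, 74, 74, 74, 71, 79, 87, 94, 97, 97, 94, 92, 94, 101, 107, 113, 112, 104, 98, 94, 92, 95, 96, 97, 98]
55.0 [108, 109, 113, 112, 114, 118, 111, 111, 116, 115, 112, 116, 120, 117, 109, 101, 96, 96, 96, 96, 102, 108, 114, 118, 122, 125, 129, 131, 131, 131, 131, 130, 130]
58.0 [125, 126, 129, 128, 129, 131, 130, 130, 132, 133, 130, 127, 122, 113, 104, 95, 94, 94, 95, 98, 104, 111, 117, 122, 127, 132, 134, 134, 135, 135, 134, 134, 133]
61.0 [132, 133, 134, 134, 134, 134, 134, 135, 136, 134, 129, 124, 117, 108, 99, 91, 92, 94, 96, 104, 112, 120, 126, 129, 131, 134, 135, 137, 138, 138, 135, 133, 130]
64.0 [134, 135, 134, 135, 134, 134, 135, 135, 135, 132, 127, 122, 116, 106, 96, 92, 96, 103, 112, 120, 126, 129, 131, 132, 134, 135, 136, 136, 136, 135, 134, 133, 133]
```

```bash
python3 -c "
from plant import env
print(env.finish_job())"
```

```text
the job is handed in; nothing more can be done
None
```

I handed the job in without seeing a verdict: the top panel lies flat and square against the fence, and the knob's pointer is opposite the tooth to within my estimate of about 2 mm (4 mm allowed); nothing else looked moved in the pictures I viewed.

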